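# Close a wire-feed head and set its roll pressure

### The arm

A 6-joint arm with a two-finger parallel gripper is mounted at the origin on the work surface. World frame = base frame: x ahead of the robot, y to its left, z up, the work surface at z = 0. Lengths are in m, angles in rad, forces in N, time in s.
With the tool pointing down it reaches from about 0.325 to 0.775 m from the base axis. Payload 5.5 kg.
Tool frame: the origin (TCP) lies between the finger pads; the fingertips stand 8 mm ahead of it and the grasp point (between the pads) lies 11 mm behind it (tcp_to_tips is the distance from the TCP to the fingertips, in m); z points along the fingers, y is the line along which they close (so a half turn about z gives the same grasp; the last joint's range is limited). The gripper opens to 88 mm and grips with 3 to 60 N. Pads are 20 mm wide; open, the fingers measure 115 mm over their backs; the gripper's body (75 mm by 178 mm) begins 61 mm behind the grasp point.
Start: joints at [1.266, 0.091, 1.231, -0, 1.82, -0.057], TCP at [0.147, 0.582, 0.231] pointing down, gripper open.
Joint ranges: [-2.87, 2.87], [-0.86, 2.18], [0.17, 2.46], [-1.51, 4.65], [0.06, 2.69], [-2.65, 2.65]. Speed limits (rad/s): [2.57, 2.57, 3.01, 3.14, 3.14, 3.14].

### API

Orientations are given as a unit quaternion [w, x, y, z].
In Python, from bench import * gives the robot as it stands. Calls block until the motion is done:
- move_to(position, orientation): joint-space move of the TCP to a pose.
- move_l(position, speed=0.15, orientation=None): straight line of the TCP; orientation=None keeps the orientation; speed is the mean speed in m/s.
- movej(angles): joint-space move.
- gripper_open() and close(): open the fingers fully, or close them until they stop; the grip force is fixed at half the most.
- hold(seconds).
- inverse_kinematics(position, orientation): joint angles nearest the present ones, or None.
- state(): the state.
- get_image(name): name is "scene" or "side" or "wrist"; returns a dict with "frame" (384x512x3 uint8, blue, green, red), "depth" (384x512 float32, m along the optical axis (not along the pixel's ray), 0 where there is no reading), "camera_matrix" (3x3 intrinsics, pixels), "k1" (the pictures are not rectified: a ray, as slopes to the right and down, at radius r is drawn at 1 + k1 r^2 times it, then the intrinsics apply), "view" (4x4, takes a point from world to camera coordinates). Camera axes: x right, y up, looking along -z (the intrinsics and any distortion apply to the point x, -y, -z); pixel columns grow to the right and rows downward; lengths in m; the calibration is good to about 2 mm. A picture is of the moment at which its call begins.
A pose or a line that the arm cannot do raises IKError and nothing moves.
- job_done(): hands the job in; it is judged then, once.
The state is a dict: "time": time; "joint_pos": joint angles; "dq": joint speeds; "joint_torque": joint torques, N m; "ee_pos": TCP position; "ee_rot": TCP orientation; "ft_force": force on the tool from outside, world axes, zero at the start; "moment": the same for the moment, N m; "finger_gap": finger opening in m; "finger_force": force on a finger pad.
Only numpy, scipy, OpenCV 4.12 (cv2) and the standard library are available. Lean on these libraries where they do the work, as an engineer would, in place of code of your own. Each camera call takes 0.05 s, during which the arm holds its last target. There are 200 camera calls.

### The job

The welding wire feeder on the bench has just had its rolls changed: close it up and set the roll pressure. Swing the pressure arm down until its idler roll rests on the drive roll, then swing the tensioner up until it stands upright in the fork of the arm, then turn its knob clockwise until the lower edge of the knob's skirt stands on the broad ring of the spring barrel, without winding it on past the ring. Go gently against the stops and when turning, so that nothing is bent, and leave the other things on the bench and on the feeder where they lie.

Things in the scene. Friction and masses are not known exactly. Their poses are not given: they have to be found in the camera images.
- feeder: Wire-feed head fixed on levelling feet (8 to 20 mm): grey base plate 270 x 190 x 8 mm, upright aluminium drive plate 130 mm wide, top at z 118, motor behind. Origin: on the base plate's underside below the front face of the drive plate. x: forward out of the front, where the rolls are; y: along the drive plate, from tensioner to arm hinge; z up. Drive roll about 36 mm, axis near z 62.
- pressure_arm: Grey arm with the steel idler roll, raised at the start. Origin on its hinge pin: feeder x 0, y +45, z 100 mm. Bar 20 wide (own x 4..24), 16 thick (own z -8..+8), reaching to own y -81, then two prongs to y -98 (fork, slot 10 wide). The pin lies along x: the free end swings up in the y-z plane; opens to 1.4 rad, rubs 0.17 N m, stays where left. Home is the idler resting on the drive roll.
- thumb_pad (a point): Middle of the ribbed thumb pad on the upper face of the pressure arm: own x 14, y -45, z +8 mm, so 45 mm from the hinge. Rolls differ, so the arm comes to rest, roll on roll, anywhere from 0 to 0.055 rad above parallel to the base (pad 108 to 110.5 mm above the feeder's origin): a rigid stop, to be felt. z axis: out of the upper face.
- tensioner: Swing bolt with barrel, skirt and knob, leaning out to the feeder's -y at the start (0.5 to 0.8 rad). Origin on its pin, along x: feeder x 14, y -40, z 50 mm. z: up the rod. Swings in the feeder's y-z plane until the rod meets the root of the fork, upright, a rigid stop; friction 0.25 N m, stays where left. If the knob is wound well down, the barrel cannot pass over the fork.
- knob: Black plastic hand knob, 36 mm diameter, 32 mm tall, fluted, on top of the tensioner. Origin: centre of its underside, z along the rod, top at +32. Turned clockwise seen from above it winds itself, skirt and barrel down the rod, 14 mm a turn (quick thread), and stays where left. At the start it is 104.5 to 103 mm from the tensioner's pin; it has 18 mm of thread from the uppermost.
- knob_grip (a point): Point on the knob's axis 20 mm above its underside: fingers held here reach no lower than the knob. It is 124.5 mm from the tensioner's pin, less what the knob is wound down (0 to 1.5 mm at the start). Freely the knob rubs with 0.14 N m; pressing the spring adds 0.03 N m at first, 0.09 N m at the ring.
- skirt_edge (a point): Centre of the lower edge of the black skirt (31 mm diameter, 18 mm tall) under the knob. The skirt winds down with the knob without turning and slides over the barrel as the spring gives. z: up the rod.
- barrel: Steel spring barrel, 24 mm diameter, 20 mm out of the skirt while unloaded. Origin: centre of its foot, z up the rod. With arm closed and tensioner upright the foot is 2 to 8.5 mm above the fork, by how high the arm rests (5 mm less at 0.055 rad) and the knob is wound. Wound down, it meets the fork and is pushed back into the skirt against its spring (12 N at once, 6 N per mm more).
- ring_mark (a point): Centre of the broad dark ring, 3 mm wide, round the barrel 15 mm above its foot (two thin lines lie lower). The skirt's edge is 5 mm above it while the spring is free, so about 0.4 of a turn of the knob after the foot has met the fork brings the edge to it. z: up the rod.
- spare_roll: Bystander: spare steel roll, 36 mm diameter, 14 mm high, lying on the base plate in front of the drive plate. Origin under its centre.
- chip_hammer: Bystander: chipping hammer, 225 mm long, lying on the bench. Origin at the middle of its shaft, on the bench.
- spray_can: Bystander: upright spray can, 66 mm diameter, 190 mm tall. Origin under its centre.
- spanner: Bystander: steel spanner, 180 mm, lying on the bench. Origin under its middle.
- magnet: Bystander: red welding magnet, 90 x 70 x 18 mm, lying flat. Origin on the bench, near its middle.
- gun_nozzle: Bystander: copper gun nozzle, a tube 22 mm across, 62 mm tall, standing. Origin under its centre.
- wire_brush: Bystander: wire brush, 200 mm, lying on the bench. Origin under its middle.
- flat_bar: Bystander: piece of steel flat, 220 x 30 x 8 mm, lying on the bench. Origin under its centre.

How it is judged:
By the outcome, as a careful person would: the job done as asked, in the order asked, and still so for the second after the job is handed in, with the robot touching nothing.
It also fails if it takes over 72 s, if anything falls off the work surface, if the arm or the gripper's body presses on something with over 40 N, if the wrist force passes 120 N, or if a joint passes its speed limit or range.

## Working session

There is one attempt and no reset: what is moved stays moved. The work goes in short steps, each a Python script; the robot and the scene stay as the last script left them, time stands still between calls to the robot, and variables do not carry over. Pictures are saved under pics/ and viewed, at most 10 in all, crops included, and the job is handed in when it is done.

```bash
ls; mkdir -p pics; python3 - <<'E'
from bench import *
import cv2,numpy as np
s=state();print(s)
ims=[]
for n in("scene","side"):
    d=get_image(n);cv2.imwrite(f"pics/{n}0.png",d["frame"]);np.savez(f"{n}0.npz",**d)
    print(n,d["camera_matrix"].tolist(),d["k1"],np.round(d["view"],4).tolist(),(d["depth"]>0).mean())
    ims.append(d["frame"])
d=get_image("wrist");np.savez("wrist0.npz",**d);cv2.imwrite("pics/wrist0.png",d["frame"])
E
```

```text
pics
{'time': 0.0, 'joint_pos': array([ 1.26633926e+00,  9.18786088e-02,  1.23186561e+00, -4.13867953e-05,
        1.81981045e+00, -5.66951743e-02]), 'dq': array([-1.18540940e-05, -3.09827432e-04,  7.65799242e-04, -1.20854463e-03,
        1.53536952e-03,  2.60885761e-04]), 'joint_torque': array([-7.76884172e-04, -4.46450114e+01, -4.06447721e+01,  6.98137935e-02,
        2.94324209e-02, -1.26381733e-04]), 'ee_pos': array([0.14706873, 0.58140665, 0.2295065 ]), 'ee_rot': array([-1.56451229e-04,  1.23569316e-01,  9.92335458e-01, -9.68658360e-04]), 'ft_force': array([-0.23089877, -0.06510106,  0.03774184]), 'moment': array([0.01524072, 0.00789884, 0.03883141]), 'finger_force': 0.0, 'finger_gap': 0.08808229821786015}
scene [[463.7583812103068, 0.0, 261.2997449353384], [0.0, 463.7583812103068, 195.24927079465962], [0.0, 0.0, 1.0]] 0.02980567616626972 [[-0.595, 0.8037, -0.0102, 0.319], [-0.5433, -0.3928, 0.742, 0.234], [0.5923, 0.447, 0.6704, -1.6642], [0.0, 0.0, 0.0, 1.0]] 0.9813690185546875
side [[367.08258918810645, 0.0, 248.37221000196058], [0.0, 367.08258918810645, 187.18852267956416], [0.0, 0.0, 1.0]] -0.12144080771012297 [[-0.9969, -0.0778, 0.015, 0.5825], [0.0578, -0.5851, 0.8089, -0.1175], [-0.0542, 0.8072, 0.5877, -1.1283], [0.0, 0.0, 0.0, 1.0]] 0.9960683186848959
```

View pics/scene0.png

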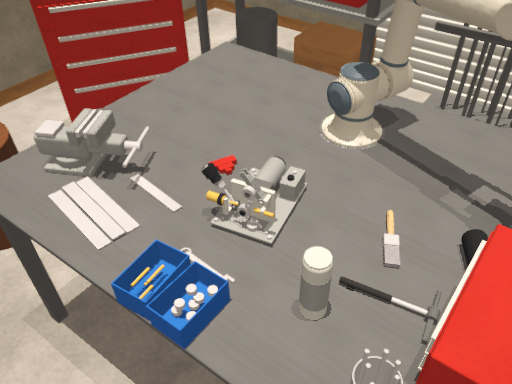

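View pics/side0.png

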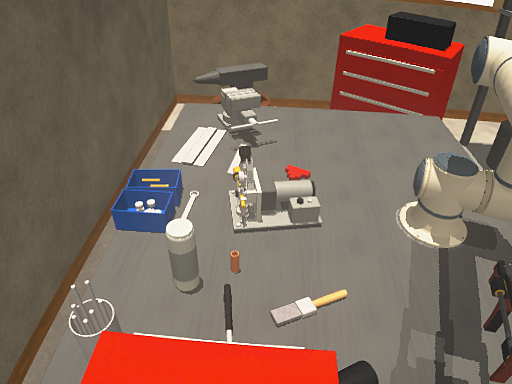

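The scene view shows the feeder around (260,200), with the knob near (210,172) and the can at (315,285). The side view shows it around (270,195), with the knob near (245,152). Next I'll take 3D points from the depth.

```bash
cat > h.py <<'E'
import numpy as np,cv2
def cloud(d):
    K=d["camera_matrix"];h,w=d["depth"].shape
    u,v=np.meshgrid(np.arange(w),np.arange(h))
    r=rays(d,np.stack([u,v],-1).reshape(-1,2)).reshape(h,w,2)
    z=d["depth"];c=np.stack([r[...,0]*z,-r[...,1]*z,-z],-1)
    V=d["view"];P=(c-V[:3,3])@V[:3,:3]
    P[z<=0]=np.nan
    return P
def rays(d,uv):  # undistorted slopes right,down
    K=d["camera_matrix"]
    return cv2.undistortPoints(np.array(uv,float).reshape(-1,1,2),K,np.array([float(d["k1"]),0,0,0])).reshape(-1,2)
def onplane(d,uv,z):
    r=rays(d,uv);V=d["view"];R=V[:3,:3];o=-R.T@V[:3,3]
    D=np.c_[r[:,0],-r[:,1],-np.ones(len(r))]@R
    return o+D*((z-o[2])/D[:,2])[:,None]
def tri(ds,uvs):
    A=np.zeros((3,3));b=np.zeros(3)
    for d,uv in zip(ds,uvs):
        V=d["view"];R=V[:3,:3];o=-R.T@V[:3,3];r=rays(d,[uv])[0]
        D=np.array([r[0],-r[1],-1])@R;D/=np.linalg.norm(D);M=np.eye(3)-np.outer(D,D);A+=M;b+=M@o
    return np.linalg.solve(A,b)
def proj(d,P):
    V=d["view"];c=np.atleast_2d(P)@V[:3,:3].T+V[:3,3]
    x=c[:,0]/-c[:,2];y=-c[:,1]/-c[:,2];f=1+d["k1"]*(x*x+y*y);K=d["camera_matrix"]
    return np.c_[K[0,0]*x*f+K[0,2],K[1,1]*y*f+K[1,2]]
E
python3 - <<'E'
import numpy as np,cv2
from h import *
a=[]
for n,(x0,y0,x1,y1) in(("scene",(190,140,320,250)),("side",(210,130,340,240))):
    d=dict(np.load(n+"0.npz"));P=cloud(d)
    for uv in {"scene":[(225,235),(260,237),(300,190),(208,172),(315,258),(210,196)],"side":[(236,224),(315,222),(245,150),(180,225)]}[n]:
        print(n,uv,P[uv[1],uv[0]].round(4))
    print(n, 'bench z',np.nanmedian(P[230:250,190:210,2]) if n=="scene" else np.nanmedian(P[250:270,250:300,2]))
    a.append(cv2.resize(d["frame"][y0:y1,x0:x1],(390,330) ,interpolation=cv2.INTER_CUBIC))
cv2.imwrite("pics/crop0.png",np.hstack(a))
E
```

```text
scene (225, 235) [ 6.592e-01 -3.450e-02  2.000e-04]
scene (260, 237) [0.6229 0.0601 0.0203]
scene (300, 190) [0.4082 0.0489 0.0305]
scene (208, 172) [ 0.6204 -0.1125  0.163 ]
scene (315, 258) [0.7269 0.2846 0.1891]
scene (210, 196) [ 0.6404 -0.0949  0.1005]
scene bench z 3.638902459958373e-05
side (236, 224) [0.6156 0.0757 0.0209]
side (315, 222) [0.3794 0.0425 0.0188]
side (245, 150) [ 0.6061 -0.1102  0.1667]
side (180, 225) [0.7208 0.2813 0.1912]
side bench z 0.0014065288752021458
```

View pics/crop0.png

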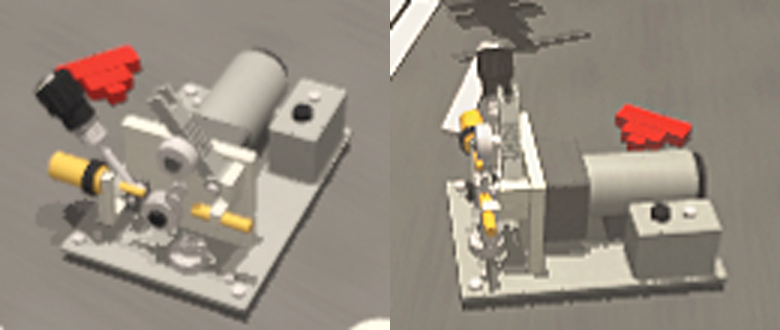

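View pics/wrist0.png

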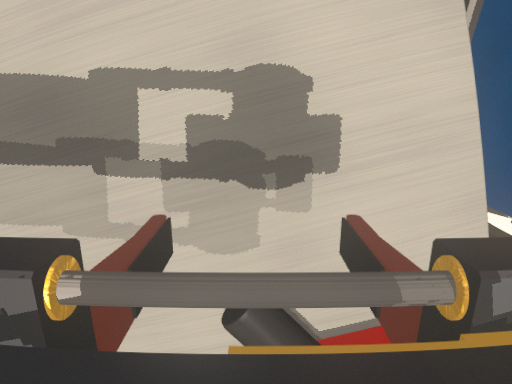

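The crops show the arm raised, the tensioner leaning to -y with its knob at about scene (208,172) and side (245,150), and wire guides on the front. The wrist view shows bench only.

```bash
python3 - <<'E'
import numpy as np,cv2
from h import *
pts=[]
for n in("scene","side"):
    d=dict(np.load(n+"0.npz"));P=cloud(d).reshape(-1,3)
    m=(P[:,0]>.3)&(P[:,0]<.72)&(P[:,1]>-.2)&(P[:,1]<.17)
    Q=P[m]
    b=Q[(Q[:,2]>.014)&(Q[:,2]<.026)]
    r=cv2.minAreaRect(b[:,:2].astype(np.float32)*1000);print(n,r,np.median(b[:,2]),len(b))
    pts.append(b)
    f=d["frame"].reshape(-1,3)[m]
    # drive plate top
    t=Q[(Q[:,2]>.12)&(Q[:,2]<.136)];print(cv2.minAreaRect(t[:,:2].astype(np.float32)*1000),len(t))
    k=Q[(Q[:,2]>.1)&(f.max(1)<45)];print("black",len(k),k.mean(0),k.min(0),k.max(0))
    red=Q[(f[:,2]>140)&(f[:,1]<60)];print("red",red.mean(0),red.min(0),red.max(0))
print(cv2.minAreaRect(np.vstack(pts)[:,:2].astype(np.float32)*1000))
d=dict(np.load("wrist0.npz"));V=d["view"];R=V[:3,:3];print("wrist cam pos",-R.T@V[:3,3],"axes rows",R.round(3),d["camera_matrix"][0],d["k1"])
E
```

```text
scene ((515.5916748046875, -54.21943664550781), (275.93023681640625, 255.42762756347656), 11.944518089294434) 0.019009895979346315 1736
((593.1332397460938, -25.162979125976562), (62.12980651855469, 179.0377960205078), 12.691123008728027) 337
black 130 [ 0.61779321 -0.10572427  0.15675987] [ 0.60039818 -0.12804762  0.1034649 ] [ 0.64058632 -0.0624751   0.1799624 ]
red [ 0.46462726 -0.18225008  0.04126826] [ 0.42148084 -0.19993661  0.01148281] [ 0.59218064 -0.11199183  0.16703501]
side ((520.7054443359375, -47.87733459472656), (267.16046142578125, 256.7554016113281), 15.079658508300781) 0.01883216601597673 1352
((587.3013916015625, -19.66046142578125), (53.36007308959961, 165.5718536376953), 11.058544158935547) 240
black 1 [ 0.62493661 -0.10919954  0.15887336] [ 0.62493661 -0.10919954  0.15887336] [ 0.62493661 -0.10919954  0.15887336]
red [ 0.43723509 -0.19873241  0.01507689] [ 0.43723509 -0.19873241  0.01507689] [ 0.43723509 -0.19873241  0.01507689]
((515.6497802734375, -54.67857360839844), (275.1015319824219, 258.0381774902344), 11.54615592956543)
wrist cam pos [0.08288427 0.59759288 0.38335327] axes rows [[ 0.245  0.969 -0.002]
 [-0.941  0.238 -0.24 ]
 [-0.232  0.061  0.971]] [334.66159336   0.         255.77985158] -0.08310184600658796
```

```bash
cat >> h.py <<'E'
def qd(psi): # tool down, tool y along heading psi+90deg, camera at back; psi+pi: camera in front
    return np.array([0,-np.sin(psi/2),np.cos(psi/2),0])
E
python3 - <<'E'
from bench import *
from h import *
psi=.2;c=np.array([.59,-.02]);X=np.array([np.cos(psi),np.sin(psi)]);Y=np.array([-X[1],X[0]])
ims=[]
for i,dy in enumerate((.06,-.07)):
    p=[*(c-.005*X+dy*Y),.30]
    move_to(p,qd(psi+np.pi))
    d=get_image("wrist");np.savez(f"wf{i}.npz",**d);ims.append(d["frame"][:260]);s=state();print(s["time"],s["joint_pos"].round(2))
cv2.imwrite("pics/wf.png",np.vstack(ims))
E
```

```text
2.6667 [0.01 0.05 1.15 0.   1.94 1.38]
3.3 [-0.2   0.13  1.06  0.    1.95  1.17]
```

View pics/wf.png

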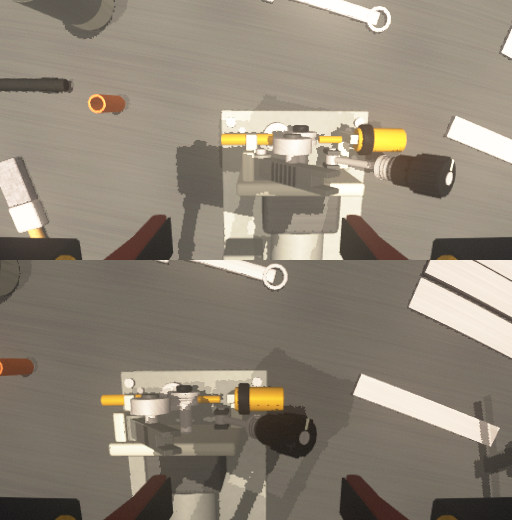

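The upper picture (view 1) shows the base plate's front edge level from (222,111) to (368,111), and the drive plate's top strip from about (238,184) to (363,195). The knob is at about (435,175). In view 2 the knob is at about (288,172).

```bash
python3 - <<'E'
from h import *
psi=.2;c=np.array([.59,-.02]);X=np.array([np.cos(psi),np.sin(psi)]);Y=np.array([-X[1],X[0]])
for i in(0,1):
    d=dict(np.load(f"wf{i}.npz"));P=cloud(d)
    f=np.dstack([(P[...,:2]-c)@X,(P[...,:2]-c)@Y,P[...,2]])*1000
    Q=f[:258].reshape(-1,3);col=d["frame"][:258].reshape(-1,3)
    m=(abs(Q[:,1])<160)&(abs(Q[:,0])<130)
    Q=Q[m];col=col[m]
    for nm,lo,hi in(("base",15,24),("top",124,135)):
        b=Q[(Q[:,2]>lo)&(Q[:,2]<hi)]
        print(i,nm,len(b),np.median(b[:,2]),np.percentile(b,[1,99],axis=0).round(1).tolist())
        if nm=="base":
            b=b[b[:,0]>35]; # front edge fit
            ys=np.arange(-85,90,8);e=[(y,b[abs(b[:,1]-y)<4][:,0].max()) for y in ys if (abs(b[:,1]-y)<4).any()]
            print("front",np.round(e,1).tolist()); 
            xs=np.arange(40,75,6);print("ymin/max",[(x,*np.round([b[abs(b[:,0]-x)<3][:,1].min(),b[abs(b[:,0]-x)<3][:,1].max()],1)) for x in xs if (abs(b[:,0]-x)<3).any()])
        else: 
            b=b[(abs(b[:,0])<25)&(b[:,0]<0)]
            ys=np.arange(-90,90,10);print("top x-range by y",[(int(y),*np.round(np.percentile(b[abs(b[:,1]-y)<5][:,0],[3,97]),1),len(b[abs(b[:,1]-y)<5])) for y in ys if (abs(b[:,1]-y)<5).sum()>4], b[:,1].min(),b[:,1].max())
    k=Q[(Q[:,1]<-70)&(Q[:,2]>60)&(col.max(1)<60)]
    print("knob",len(k),np.percentile(k,[2,50,98],axis=0).round(1).tolist())
    a=Q[(Q[:,2]>136)&(Q[:,1]>-60)];print("arm",len(a),np.percentile(a,[2,50,98],axis=0).round(1).tolist(),a[a[:,2].argmax()])
E
```

```text
0 base 7127 18.627267893416334 [[-126.0, -81.2, 16.6], [53.8, 105.4, 23.1]]
front [[-85.0, 53.7], [-77.0, 53.7], [-69.0, 53.5], [-61.0, 53.4], [-53.0, 54.5], [-45.0, 54.5], [-37.0, 54.4], [-29.0, 54.3], [-21.0, 54.2], [-13.0, 54.1], [-5.0, 54.1], [3.0, 54.0], [11.0, 54.0], [19.0, 53.9], [27.0, 53.9], [35.0, 53.8], [43.0, 53.8], [51.0, 53.8], [59.0, 53.8], [67.0, 53.7], [75.0, 53.7], [83.0, 53.7]]
ymin/max [(np.int64(40), np.float64(-83.1), np.float64(105.7)), (np.int64(46), np.float64(-84.4), np.float64(105.7)), (np.int64(52), np.float64(-83.6), np.float64(105.4))]
0 top 1766 128.33057370787935 [[-28.7, -75.8, 124.1], [12.6, 79.7, 134.5]]
top x-range by y [(-70, np.float64(-12.5), np.float64(-0.5), 96), (-60, np.float64(-6.7), np.float64(-0.4), 19), (-50, np.float64(-24.2), np.float64(-16.6), 24), (-40, np.float64(-24.4), np.float64(-16.2), 94), (-30, np.float64(-24.2), np.float64(-16.2), 87), (-20, np.float64(-23.8), np.float64(-16.2), 59), (-10, np.float64(-18.8), np.float64(-15.9), 25), (10, np.float64(-24.8), np.float64(-23.2), 8), (20, np.float64(-24.6), np.float64(-20.9), 35), 
[... 312 characters left out ...]
828927288104Traceback (most recent call last):
  File "<stdin>", line 21, in <module>
    return _quantile_unchecked(
        a, q, axis, out, overwrite_input, method, keepdims, weights)
    return _ureduce(a,
                    func=_quantile_ureduce_func,
    ...<5 lines>...
                    overwrite_input=overwrite_input,
                    method=method)
    r = func(a, **kwargs)
    result = _quantile(arr,
                       quantiles=q,
    ...<2 lines>...
                       out=out,
                       weights=wgt)
    slices_having_nans = np.isnan(arr[-1, ...])
                                  ~~~^^^^^^^^^
IndexError: index -1 is out of bounds for axis 0 with size 0
```

```bash
python3 - <<'E'
from h import *
psi=.206;X=np.array([np.cos(psi),np.sin(psi)]);Y=np.array([-X[1],X[0]])
c0=np.array([.59,-.02]);X0=np.array([np.cos(.2),np.sin(.2)]);Y0=np.array([-X0[1],X0[0]])
o=c0-.0163*X0+.0155*Y0
ims=[]
for n,sl in(("wf0",(100,220,220,480)),("wf1",(100,210,90,350))):
    d=dict(np.load(n+".npz"));P=cloud(d)
    f=np.dstack([(P[...,:2]-o)@X,(P[...,:2]-o)@Y,P[...,2]-.0107])*1000
    Q=f[:258].reshape(-1,3);col=d["frame"][:258].reshape(-1,3).astype(int)
    m=(abs(Q[:,1])<160)&(abs(Q[:,0])<130)&(Q[:,2]>20)
    Q=Q[m];col=col[m]
    t=Q[(abs(Q[:,2]-118)<3)&(Q[:,0]<2)&(Q[:,0]>-12)]; print(n,"plate top",np.percentile(t,[1,50,99],axis=0).round(1).tolist())
    a=Q[(Q[:,2]>100)&(Q[:,1]>-50)&(Q[:,1]<55)&(Q[:,0]>4)&(Q[:,0]<26)]
    for lo in range(100,200,8):
        b=a[(a[:,2]>=lo)&(a[:,2]<lo+8)]
        if len(b)>5: print(lo,len(b),np.percentile(b[:,0],[2,98]).round(1),"y",np.percentile(b[:,1],[2,50,90,98]).round(1))
    k=Q[(Q[:,1]<-62)&(Q[:,2]>60)&(Q[:,0]<45)&(col.max(1)<70)&(Q[:,0]>-15)]
    print("knob",len(k),np.percentile(k,[2,50,98],axis=0).round(1).tolist())
    r0,r1,c0_,c1=sl;ims.append(cv2.resize(d["frame"][r0:r1,c0_:c1],(780,300 if n=="wf1" else 290),interpolation=cv2.INTER_CUBIC))
cv2.imwrite("pics/crop1.png",np.vstack(ims))
for n in("scene","side"):
    d=dict(np.load(n+"0.npz"));P=cloud(d)
    f=np.dstack([(P[...,:2]-o)@X,(P[...,:2]-o)@Y,P[...,2]-.0107])*1000
    Q=f.reshape(-1,3);col=d["frame"].reshape(-1,3)
    k=Q[(abs(Q[:,0]-14)<25)&(Q[:,1]<-62)&(Q[:,1]>-160)&(Q[:,2]>95)]
    print(n,"knob",len(k),np.percentile(k,[3,50,97],axis=0).round(1).tolist())
    a=Q[(Q[:,2]>125)&(Q[:,1]>-50)&(Q[:,1]<55)&(abs(Q[:,0]-14)<25)]
    print(n,"arm",len(a),np.percentile(a,[3,50,97],axis=0).round(1).tolist())
E
```

```text
wf0 plate top [[-11.9, -62.2, 115.3], [-5.8, 19.3, 117.7], [0.1, 64.3, 119.6]]
100 13 [ 6.  25.8] y [30.8 47.1 47.2 47.2]
108 360 [ 4.6 25.6] y [27.4 46.1 53.1 54.2]
116 149 [ 5.3 24.5] y [20.9 35.4 38.2 39.2]
124 134 [ 5.2 24.4] y [21.  29.9 32.6 33.5]
132 158 [ 5.5 25.2] y [ 7.4 24.5 27.2 27.3]
140 183 [ 5.2 25.4] y [ 2.3 18.6 21.9 23. ]
148 226 [ 5.3 24.4] y [-3.8 12.4 15.7 16.5]
156 249 [ 5.3 24.4] y [-12.8   5.5   8.6   9.5]
164 332 [ 5.3 24.4] y [-16.8  -1.5   2.5   3.7]
172 256 [ 4.9 24.4] y [-22.9 -10.6  -4.   -2.7]
180 116 [ 4.7 24.2] y [-16.  -11.5  -9.1  -8.4]
knob 56 [[-3.5, -119.2, 148.4], [-0.3, -112.9, 159.7], [4.5, -106.9, 165.3]]
wf1 plate top [[-11.8, -62.7, 115.6], [-5.9, -14.3, 117.8], [0.2, 62.9, 119.5]]
100 14 [ 5.7 25.8] y [30.1 39.5 47.2 47.5]
108 334 [ 4.8 25.8] y [33.  47.6 53.1 54.6]
116 74 [ 5.9 24.7] y [24.7 34.6 37.5 38.1]
124 53 [ 6.3 24.6] y [22.3 28.6 31.8 32.3]
132 64 [ 6.1 25.7] y [ 6.2 24.1 26.1 26.8]
140 110 [ 5.7 25.5] y [ 0.5 18.3 21.6 22.4]
148 139 [ 5.8 24.5] y [-5.4 11.4 15.2 16.2]
156 161 [ 5.6 24.5] y [-13.4   3.8   8.    9. ]
164 268 [ 6.3 24.4] y [-18.3  -3.7   1.6   3.2]
172 248 [ 4.8 24.3] y [-23.6 -17.   -5.6  -3.5]
180 107 [ 4.5 24.1] y [-17.2 -12.9  -9.9  -9. ]
knob 5315 [[0.7, -147.1, 96.3], [21.0, -130.6, 299.3], [43.1, -76.5, 376.5]]
scene knob 330 [[2.2, -128.3, 99.4], [22.6, -99.5, 141.9], [32.6, -74.3, 165.8]]
scene arm 243 [[5.5, -17.2, 128.8], [20.5, 6.9, 156.6], [36.4, 31.7, 180.3]]
side knob 202 [[-2.6, -118.8, 109.1], [17.0, -99.5, 145.1], [30.9, -78.3, 166.1]]
side arm 198 [[5.5, -8.4, 127.8], [17.9, 15.1, 148.5], [38.0, 32.1, 180.7]]
```

View pics/crop1.png

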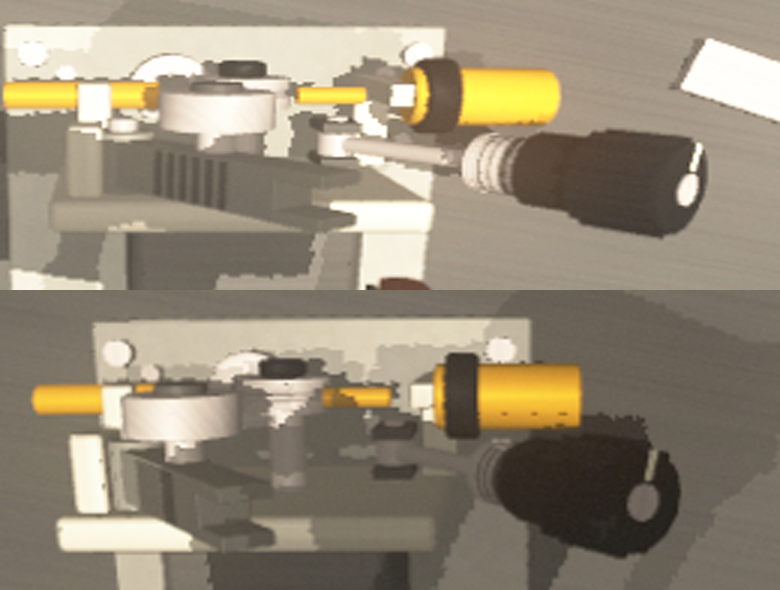

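The enlarged view shows the arm leaning about 0.93 rad, with the idler in front of it. The knob's white centre dot is at about (449,179) in view 1 and (304,178) in view 2. Next I close the arm by feel.

```bash
cat >> h.py <<'E'
PSI=.206;FX=np.array([np.cos(PSI),np.sin(PSI)]);FY=np.array([-FX[1],FX[0]])
O=np.array([.59,-.02])-.0163*np.array([np.cos(.2),np.sin(.2)])+.0155*np.array([-np.sin(.2),np.cos(.2)])
def W(x,y,z): return np.array([*(O+x*FX*1e-3+y*FY*1e-3),z*1e-3+.0107])   # feeder mm -> world
def F(P): P=np.asarray(P);return np.array([(P[:2]-O)@FX,(P[:2]-O)@FY,P[2]-.0107])*1e3
QF=qd(PSI+np.pi)
E
python3 - <<'E'
from bench import *
from h import *
ds=[dict(np.load(f"wf{i}.npz")) for i in(0,1)]
print("knob top",F(tri(ds,[(449,178.6),(304.3,178.1)])))
def tip(th,s=58,lift=0):
    y=45-s*np.cos(th)+8*np.sin(th)+13.5; z=100+s*np.sin(th)+8*np.cos(th)
    return W(14.2,y+lift*np.sin(th),z+8+lift*np.cos(th))
move_to(tip(.95,lift=30)+[0,0,.03],QF);close()
f0=state()["ft_force"];print(state()["time"],f0,state()["finger_gap"])
move_l(tip(.95,lift=8),.12)
for th in np.arange(.95,.11,-.105):
    move_l(tip(th),.07);s=state();df=s["ft_force"]-f0;print(round(th,3),F(s["ee_pos"]).round(1),df.round(1),df[:2]@FY)
    if df[2]>15:break
E
```

```text
knob top [  13.30419418 -127.79773484  158.34560525]
5.3333 [-0.53985542  0.84039916  0.22320741] 0.00042724387813792284
0.95 [ 14.3  31.  160.1] [ 0.4 -1.   0.2] -1.0304688629681575
0.845 [ 14.1  25.8 156.5] [ 1.1 -1.  -0.3] -1.1563068746708383
0.74 [ 14.1  20.8 152.8] [ 1.1 -1.  -0.1] -1.1783297202885799
0.635 [ 14.   16.2 148.4] [ 0.3 -1.4 -0.3] -1.480985881864409
0.53 [ 14.   12.2 143.6] [ 1.1 -0.9 -0.1] -1.1403086372255848
0.425 [ 14.    8.8 138.6] [ 0.  -0.8  0. ] -0.8088868559666446
0.32 [ 14.    5.8 133.1] [ 0.3 -0.6 -0.3] -0.6608353952000501
0.215 [ 14.    3.4 127.5] [-0.8 -0.9  0.1] -0.7401603903540879
```

```bash
python3 - <<'E'
from bench import *
from h import *
a=[]
for n,(x0,y0,x1,y1) in(("scene",(190,120,320,240)),("side",(210,110,340,230))):
    d=get_image(n);np.savez(n+"1.npz",**d)
    a.append(cv2.resize(d["frame"][y0:y1,x0:x1],(390,360),interpolation=cv2.INTER_CUBIC))
cv2.imwrite("pics/c2.png",np.hstack(a));print(state()["ft_force"])
E
```

```text
[-0.14931065  0.09267504  0.24426611]
```

View pics/c2.png

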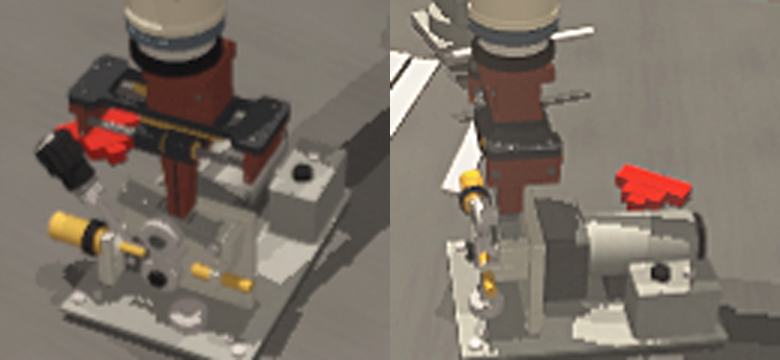

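The arm is following the fingertips down, with the idler just above the drive roll. I continue slowly to feel the stop.

```bash
python3 - <<'E'
from bench import *
from h import *
f0=state()["ft_force"]
z=127.2-8
L=[]
while z>106.5:
    z-=.6
    move_l(W(14.2,2.0,z+8),.02);s=state();df=s["ft_force"]-f0
    L.append((round(z,1),round(F(s["ee_pos"])[2]-8,2),round(df[2],1)))
    if df[2]>9:break
print(L,s["time"]);hold(.3);s=state();print(F(s["ee_pos"]),s["ft_force"]-f0)
E
```

```text
[(118.6, np.float64(118.53), np.float64(-0.4)), (118.0, np.float64(118.07), np.float64(0.3)), (117.4, np.float64(117.48), np.float64(0.8)), (116.8, np.float64(116.77), np.float64(0.8)), (116.2, np.float64(116.14), np.float64(-0.3)), (115.6, np.float64(115.49), np.float64(0.5)), (115.0, np.float64(114.92), np.float64(0.7)), (114.4, np.float64(114.3), np.float64(1.5)), (113.8, np.float64(113.72), np.float64(0.4)), (113.2, np.float64(113.12), np.float64(0.1)), (112.6, np.float64(112.56), np.float64(0.5)), (112.0, np.float64(111.94), np.float64(0.7)), (111.4, np.float64(111.35), np.float64(0.6)), (110.8, np.float64(110.72), np.float64(1.3)), (110.2, np.float64(110.51), np.float64(2.0)), (109.6, np.float64(110.41), np.float64(4.4)), (109.0, np.float64(110.33), np.float64(7.1)), (108.4, np.float64(110.28), np.float64(9.5))] 12.4917
[ 14.30412437   1.93525889 118.28883129] [-3.30141405 -0.25885485  8.88389243]
```

```bash
python3 - <<'E'
from bench import *
from h import *
def fin(ph,back=0):
    y=-40-(136*np.sin(ph)+18*np.cos(ph))-13.5-back; z=50+136*np.cos(ph)-18*np.sin(ph)-16
    return W(14.2,y,z+8)
p=state()["ee_pos"]
move_l([*p[:2],p[2]+.02],.1);move_l(W(14.2,2,215),.25)
move_l(W(14.2,-168,215),.25);move_l(fin(.68,14),.2)
f0=state()["ft_force"];print(state()["time"])
for ph in np.arange(.70,.065,-.07):
    move_l(fin(ph),.07);s=state();df=s["ft_force"]-f0;print(round(ph,3),F(s["ee_pos"]).round(1),df.round(1),round(df[:2]@FY,1))
    if df[:2]@FY<-9:break
print(s["time"])
E
```

```text
14.9917
0.7 [  14.7 -154.4  135.8] [ 0.3 -0.5 -0.2] -0.6
0.63 [  14.5 -148.1  142.3] [ 0.4  0.9 -0.8] 0.8
0.56 [  14.4 -140.9  148.3] [-0.4 -1.4  0.4] -1.3
0.49 [  14.2 -133.3  153.7] [-0.2 -0.7  0.1] -0.6
0.42 [  14.1 -125.1  158.8] [ 0.8 -1.2 -0.7] -1.3
0.35 [  14.1 -116.6  163.4] [-0.3 -0.3  0.3] -0.2
0.28 [  14.2 -107.9  167.8] [ 0.6 -0.3 -1.4] -0.4
0.21 [ 14.3 -98.8 171.5] [-0.2 -0.1 -0.9] -0.1
0.14 [ 14.3 -89.6 174.3] [ 0.2 -0.8 -0.6] -0.8
0.07 [ 14.3 -80.3 176.6] [ 0.1 -0.9 -0.4] -0.9
17.8667
```

```bash
python3 - <<'E'
from bench import *
from h import *
f0=state()["ft_force"];y=-80.5;L=[]
while y<-60:
    y+=.8
    move_l(W(14.2,y,177),.025);s=state();g=(s["ft_force"]-f0)[:2]@FY
    L.append((round(y,1),round(float(F(s["ee_pos"])[1]),1),round(float(g),1)))
    if g<-9:break
print(L,s["time"])
hold(.2)
a=[]
for n,(x0,y0,x1,y1) in(("scene",(190,120,320,240)),("side",(210,110,340,230))):
    d=get_image(n);np.savez(n+"2.npz",**d)
    a.append(cv2.resize(d["frame"][y0:y1,x0:x1],(390,360),interpolation=cv2.INTER_CUBIC))
cv2.imwrite("pics/c3.png",np.hstack(a))
E
```

```text
[(-79.7, -79.6, 0.0), (-78.9, -79.1, -0.6), (-78.1, -78.2, -1.1), (-77.3, -77.3, -1.4), (-76.5, -76.4, -1.5), (-75.7, -75.6, -0.2), (-74.9, -74.8, -1.2), (-74.1, -74.0, -0.7), (-73.3, -73.2, -0.3), (-72.5, -72.4, -0.8), (-71.7, -71.6, -0.8), (-70.9, -71.0, -3.2), (-70.1, -70.5, -2.9), (-69.3, -70.0, -4.4), (-68.5, -69.7, -6.5), (-67.7, -69.4, -7.2), (-66.9, -69.1, -10.6)] 22.1167
```

View pics/c3.png

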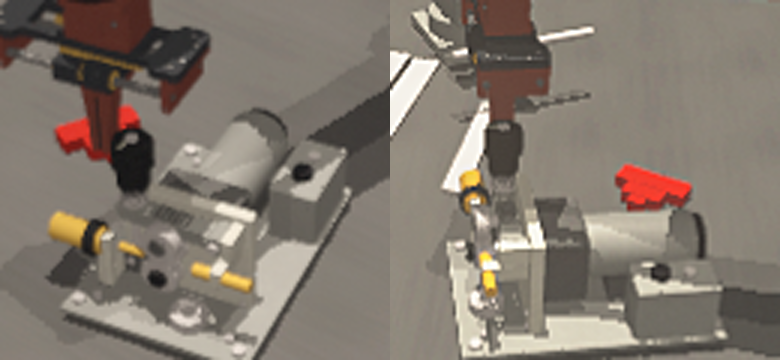

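The rod is upright at its stop: the finger stalled at y ≈ -71, and both views show the tensioner standing in the fork. Next I grip the knob and wind a safe first 6 mm.

```bash
cat >> h.py <<'E'
def turn(b,x,y,z0,psi0,ang,step=.3,rate=.8):
    """helix clockwise by ang from heading psi0, TCP at feeder x,y,z0; returns log"""
    L=[];n=int(np.ceil(ang/step))
    for i in range(1,n+1):
        a=ang*i/n
        b.move_l(W(x,y,z0-14*a/(2*np.pi)),ang/n*.01400/(2*np.pi)*rate/(ang/n),qd(psi0-a))
        s=b.state();L.append((round(a,2),round(s["joint_pos"][5],2),round(float(s["moment"][2]),3),*[round(float(v),1) for v in s["ft_force"]],round(s["finger_gap"]*1e3,1)))
    return L
E
python3 - <<'E'
import bench as b
from bench import *
from h import *
p=F(state()["ee_pos"])
move_l(W(14.2,p[1]-15,177),.15);move_l(W(14.2,-95,215),.2);gripper_open()
print(state()["time"],state()["finger_gap"])
psi0=.83-.1
P=W(14.2,-39.7,166);j=inverse_kinematics(W(14.2,-39.7,215),qd(psi0));print("j",j.round(2) if j is not None else None)
move_to(W(14.2,-39.7,215),qd(psi0));s=state();print(s["time"],s["joint_pos"].round(2))
move_l(P,.1);s=state();print(s["ft_force"],s["moment"]);close();s=state()
print(s["time"],s["finger_gap"],s["finger_force"],s["ft_force"],s["moment"])
print(turn(b,14.2,-39.7,166,psi0,.1,step=.1),state()["time"])
E
```

```text
24.4083 0.08773464542793219
j [-0.13  0.08  1.26 -0.    1.81 -2.43]
27.4083 [-0.13  0.08  1.26 -0.    1.81 -2.43]
[-0.76166418  0.09022565  0.52744661] [ 0.08452389 -0.01256171 -0.00337565]
28.9083 0.035524511903755954 29.886838495731354 [ 8.07251602 -5.73261944 -2.31556168] [-1.05173366 -1.42448092  0.05364533]
[(0.1, np.float64(-2.33), -0.162, 9.6, -6.3, -2.1, 35.8)] 29.1583
```

```bash
cat >> h.py <<'E'
def turn2(b,c,z0,psi0,a0,a1,step=.2,rate=.8,k=.13):
    """clockwise from angle a0 to a1 (rad wound since grip at z0,psi0); centre c (feeder mm) yields to side force, keeping ~3 N toward the stop"""
    L=[];n=int(np.ceil((a1-a0)/step));c=np.array(c,float)
    for i in range(1,n+1):
        a=a0+(a1-a0)*i/n
        b.move_l(W(*c,z0-14*a/(2*np.pi)),max(.014/(2*np.pi)*rate,.0005),qd(psi0-a))
        s=b.state();f=s["ft_force"];fx,fy=f[:2]@FX,f[:2]@FY
        L.append([a,s["joint_pos"][5],s["moment"][2],fx,fy,f[2],*F(s["ee_pos"]),s["finger_gap"]*1e3,*c])
        c+=np.clip(k*np.array([fx,fy+3]),-.4,.4)
        if abs(s["moment"][2])>.6 or np.hypot(fx,fy)>20: print("STOP");break
    print(np.array(L).round(2));print(s["time"]);return c
E
python3 - <<'E'
import bench as b
from h import *
s=b.state();print(F(s["ee_pos"]))
print(repr(turn2(b,[14.2,-39.7],166,.73,.1,2.69)))
E
```

```text
[ 15.7294754  -42.18017687 166.10316983]
[[ 3.0000e-01 -2.1300e+00 -1.4000e-01  7.6300e+00 -8.7100e+00 -2.1700e+00
   1.5810e+01 -4.2330e+01  1.6566e+02  3.5650e+01  1.4200e+01 -3.9700e+01]
 [ 5.0000e-01 -1.9300e+00 -1.6000e-01  6.2100e+00 -8.3800e+00 -1.9400e+00
   1.5950e+01 -4.2540e+01  1.6523e+02  3.5750e+01  1.4600e+01 -4.0100e+01]
 [ 7.0000e-01 -1.7300e+00 -1.0000e-01  4.3000e+00 -7.6000e+00 -1.5100e+00
   1.6080e+01 -4.2730e+01  1.6474e+02  3.5720e+01  1.5000e+01 -4.0500e+01]
 [ 9.0000e-01 -1.5400e+00 -1.4000e-01  3.8900e+00 -6.6700e+00 -9.8000e-01
   1.6160e+01 -4.3000e+01  1.6429e+02  3.5310e+01  1.5400e+01 -4.0900e+01]
 [ 1.1000e+00 -1.3400e+00 -1.7000e-01  2.4300e+00 -5.5300e+00 -4.5000e-01
   1.6250e+01 -4.3230e+01  1.6387e+02  3.5740e+01  1.5800e+01 -4.1300e+01]
 [ 1.3000e+00 -1.1400e+00 -1.6000e-01 -1.0000e-01 -5.7700e+00 -7.1000e-01
   1.6220e+01 -4.3490e+01  1.6337e+02  3.5410e+01  1.6120e+01 -4.1630e+01]
 [ 1.4900e+00 -9.4000e-01 -1.0000e-01 -4.0000e-02 -4.9600e+00 -1.1000e+00
   1.6140e+01 -4.3720e+01  1.6290e+02  3.5720e+01  1.6100e+01 -4.1990e+01]
 [ 1.6900e+00 -7
[... 222 characters left out ...]
4.3920e+01  1.6202e+02  3.5830e+01  1.6090e+01 -4.2430e+01]
 [ 2.0900e+00 -3.5000e-01 -5.0000e-02 -1.5900e+00 -4.5100e+00  1.2700e+00
   1.5690e+01 -4.4060e+01  1.6162e+02  3.5600e+01  1.5870e+01 -4.2750e+01]
 [ 2.2900e+00 -1.5000e-01 -7.0000e-02 -1.3000e+00 -4.2900e+00  8.7000e-01
   1.5560e+01 -4.4120e+01  1.6117e+02  3.5210e+01  1.5670e+01 -4.2950e+01]
 [ 2.4900e+00  5.0000e-02 -9.0000e-02 -9.8000e-01 -5.0300e+00 -6.0000e-02
   1.5410e+01 -4.4200e+01  1.6073e+02  3.5810e+01  1.5500e+01 -4.3120e+01]
 [ 2.6900e+00  2.5000e-01 -7.0000e-02 -1.0100e+00 -5.0300e+00  8.7000e-01
   1.5240e+01 -4.4260e+01  1.6030e+02  3.5450e+01  1.5370e+01 -4.3380e+01]]
33.8833
array([ 15.23950725, -43.64501719])
```

```bash
cat >> h.py <<'E'
from scipy.spatial.transform import Rotation as R_
def rot(q): return R_.from_quat([q[1],q[2],q[3],q[0]]).as_matrix()
def quat(M): q=R_.from_matrix(M).as_quat();return np.array([q[3],q[0],q[1],q[2]])
E
python3 - <<'E'
from bench import *
from h import *
s=state();p=F(s["ee_pos"]);c=[14.8,-43.]
gripper_open();move_l(W(*p[:2],225),.2);print(state()["ft_force"])
move_to(W(5,-45,290),QF);d=get_image("wrist");np.savez("wt.npz",**d)
s=state();print(s["time"],s["joint_pos"].round(2))
V=d["view"];Rc=V[:3,:3].T;pc=-Rc@V[:3,3];Rt=rot(s["ee_rot"])
Rtc=Rt.T@Rc;ptc=Rt.T@(pc-s["ee_pos"]);print(Rtc.round(3),ptc.round(4));np.savez("tc.npz",R=Rtc,p=ptc)
# knob top, plate from depth
P=cloud(d);f=np.dstack([(P[...,:2]-O)@FX*1e3,(P[...,:2]-O)@FY*1e3,(P[...,2]-.0107)*1e3]);col=d["frame"].max(2)
m=(f[...,2]>172)&(f[...,2]<195)&(abs(f[...,1]+40)<40);m[262:]=0
print("knob top z",np.median(f[m][:,2]),cv2.minEnclosingCircle(f[m][:,:2].astype(np.float32)),m.sum(),f[m].mean(0))
t=(abs(f[...,2]-118)<3)&(f[...,0]<2)&(f[...,0]>-12);t[262:]=0;print("plate",np.percentile(f[t],[1,50,99],axis=0).round(1).tolist())
a=(abs(f[...,2]-110)<8)&(f[...,0]>5)&(f[...,0]<24)&(f[...,1]>-70)&(f[...,1]<40);a[262:]=0
Q=f[a]
for y in range(-65,40,8):
    q=Q[abs(Q[:,1]-y)<4]
    if len(q)>5: print(y,np.percentile(q[:,2],[10,50,90]).round(1),np.percentile(q[:,0],[2,98]).round(1))
# inspection poses
T=W(14,-41,122);best=[]
for az in np.radians(np.arange(0,360,15)):
  for el in np.radians([0,8,15]):
    for dist in(.22,.27):
      for roll in np.radians([0,90,180,270]):
        for ry in(-25,0):   # target above centre
          D=np.array([np.cos(az)*np.cos(el),np.sin(az)*np.cos(el),-np.sin(el)])
          z=-D;x=np.cross([0,0,1],z);x/=np.linalg.norm(x);y=np.cross(z,x)
          M=np.c_[x,y,z]@R_.from_euler('z',roll).as_matrix()@R_.from_euler('x',ry/334).as_matrix()
          pc=T-D*dist;Rt=M@Rtc.T;pt=pc-Rt@ptc
          tips=pt+Rt[:,2]*.008;back=pt-Rt[:,2]*.2
          if min(tips[2],back[2])<.09: continue
          if np.linalg.norm(pt[:2]-T[:2])<.05 and pt[2]<.26: continue
          j=inverse_kinematics(pt,quat(Rt))
          if j is not None: best.append((np.abs(j-s["joint_pos"]).max(),np.degrees(az-PSI)%360,np.degrees(el),dist,np.degrees(roll),ry,F(pt).round(0).tolist(),Rt[:,2].round(2).tolist(),j.round(2).tolist()))
best.sort(key=lambda b:b[0]);print(len(best))
for b_ in best[:14]:print([round(float(v),2) for v in b_[:6]],*b_[6:])
E
```

```text
[-0.07505573  0.15425318 -0.2120541 ]
36.2583 [-0.14  0.08  1.12  0.    1.94  1.22]
[[ 0.     0.971  0.241]
 [ 1.    -0.    -0.   ]
 [-0.     0.241 -0.971]] [ 6.430e-02 -1.000e-04 -1.536e-01]
knob top z 179.7625847672204 ((14.169953346252441, -43.220733642578125), 19.39256477355957) 1616 [ 15.21894335 -43.1541488  179.52306189]
plate [[-11.9, -59.9, 115.2], [-5.7, 20.8, 117.7], [0.2, 63.7, 119.5]]
-57 [106.2 112.  112.3] [22.7 24. ]
-25 [109.3 110.2 111. ] [14.2 24. ]
-17 [109.5 110.7 111.8] [ 5.2 23.4]
-9 [109.1 110.5 111.5] [ 5.3 23.4]
-1 [108.8 109.7 111. ] [ 5.8 23.4]
7 [108.7 109.9 110.9] [ 6.  23.2]
15 [108.2 109.1 110.5] [ 5.8 23.3]
23 [107.5 108.6 109.3] [ 5.7 23.2]
31 [107.5 108.4 109.5] [ 5.8 23.2]
39 [109.3 110.3 111.2] [ 5.2 23.5]
457
[0.93, 228.2, 15.0, 0.27, 180.0, 0.0] [78.0, 30.0, 174.0] [-0.44, -0.76, -0.48] [0.32, 0.85, 0.65, -0.93, 2.33, 0.42]
[0.94, 243.2, 15.0, 0.27, 180.0, 0.0] [57.0, 44.0, 174.0] [-0.23, -0.85, -0.48] [0.41, 0.62, 0.98, -0.94, 2.13, 0.39]
[0.98, 258.2, 15.0, 0.27, 180.0, 0.0] [34.0, 52.0, 174.0] [-0.0, -0.88, -0.48] [0.48, 0.39, 1.28, -0.98, 1.
[... 599 characters left out ...]
 228.2, 15.0, 0.27, 180.0, -25.0] [77.0, 29.0, 186.0] [-0.45, -0.79, -0.42] [0.33, 0.88, 0.62, -1.02, 2.36, 0.36]
[1.02, 123.2, 15.0, 0.22, 270.0, -25.0] [13.0, -108.0, 137.0] [-0.55, 0.79, -0.26] [-0.49, 1.06, 0.53, 1.02, 2.6, 1.04]
[1.03, 243.2, 8.0, 0.22, 180.0, 0.0] [37.0, 5.0, 155.0] [-0.24, -0.9, -0.37] [0.38, 0.61, 1.09, -1.03, 2.09, 0.41]
[1.04, 243.2, 8.0, 0.27, 180.0, 0.0] [60.0, 49.0, 162.0] [-0.24, -0.9, -0.37] [0.43, 0.69, 0.96, -1.04, 2.16, 0.39]
[1.04, 213.2, 15.0, 0.27, 180.0, 0.0] [94.0, 11.0, 174.0] [-0.62, -0.62, -0.48] [0.22, 1.12, 0.22, -0.99, 2.55, 0.37]
[1.05, 258.2, 15.0, 0.27, 180.0, -25.0] [33.0, 51.0, 186.0] [-0.0, -0.91, -0.42] [0.5, 0.41, 1.27, -1.05, 1.96, 0.33]
```

```bash
python3 - <<'E'
from bench import *
from h import *
tc=np.load("tc.npz");T=W(14,-42,122)
az=np.radians(228.2)+PSI;el=np.radians(15)
D=np.array([np.cos(az)*np.cos(el),np.sin(az)*np.cos(el),-np.sin(el)]);z=-D;x=np.cross([0,0,1],z);x/=np.linalg.norm(x)
M=np.c_[x,np.cross(z,x),z]@R_.from_euler('z',np.pi).as_matrix()
Rt=M@tc["R"].T;pt=T-D*.27-Rt@tc["p"]
move_to(pt,quat(Rt));hold(.2);d=get_image("wrist");np.savez("wi.npz",**d);s=state();print(s["time"],s["joint_pos"].round(2),F(s["ee_pos"]).round(1),s["ft_force"])
print("proj",{z_:proj(d,W(14,-42,z_))[0].round(1).tolist() for z_ in(108,112,127,145,180)})
im=d["frame"][::-1,::-1] # upright
u,v=proj(d,T)[0];u,v=511-u,383-v;x0,y0=int(u-60),int(v-95);np.save("off.npy",[x0,y0])
cv2.imwrite("pics/insp.png",cv2.resize(im[y0:y0+140,x0:x0+130],None,fx=4.2,fy=4.2,interpolation=cv2.INTER_CUBIC)[:590])
print(x0,y0)
E
```

```text
37.4 [ 0.31  0.84  0.65 -0.93  2.33  0.42] [ 77.3  26.9 177.1] [-0.58362793 -0.28546446 -0.50886566]
proj {108: [254.9, 168.6], 112: [254.9, 173.3], 127: [255.0, 191.1], 145: [255.1, 213.2], 180: [255.3, 258.4]}
196 102
```

View pics/insp.png

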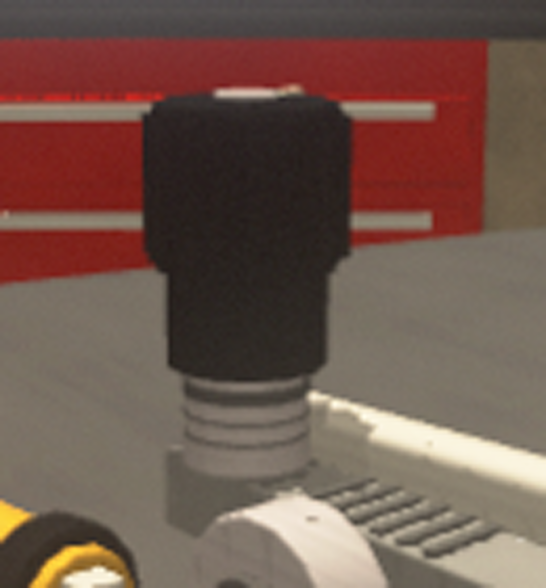

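The inspection view (flipped upright) shows the tensioner upright, with the knob, skirt and barrel all centred near column 248. The skirt edge is at about row 379, the broad ring at 390–403, thin lines at 423 and 447, and the foot on the fork at about 477. I'll read these rows to sub-pixel.

```bash
cat >> h.py <<'E'
def profile(d,c0,rows):
    im=cv2.cvtColor(d["frame"],cv2.COLOR_BGR2GRAY)[::-1,::-1].astype(float)
    return [(int(r),round(float(im[r,c0-4:c0+5].mean()),1)) for r in rows]
def axis_h(d,rows,c,rad,xy):
    """height (feeder mm) of point on the camera-facing generator (radius rad about axis xy) seen at flipped row/col"""
    V=d["view"];Rm=V[:3,:3];o=F(-Rm.T@V[:3,3]);out=[]
    for r in rows:
        u=rays(d,[(511-c,383-r)])[0];D=np.array([u[0],-u[1],-1])@Rm
        D=np.array([D[:2]@FX,D[:2]@FY,D[2]])
        n=o[:2]-np.array(xy);n/=np.linalg.norm(n)
        t=((np.array(xy)+rad*n-o[:2])@n)/(D[:2]@n);out.append(round(float(o[2]+t*D[2]),2))
    return out
E
python3 - <<'E'
from h import *
d=dict(np.load("wi.npz"));print(profile(d,254,range(186,224)))
for xy in((15,-43),(14.3,-42)):
    print(xy,"skirt r15.5 rows190..193",axis_h(d,[190,191,192,193],254.5,15.5,xy),"barrel rows 194..198,215,216",axis_h(d,[194,195,196,197,198,200,206,215,216],254.5,12,xy))
    print("knob top r18 row 124.5", axis_h(d,[123.5,124.5],254.5,18,xy))
P=cloud(d)
f=np.dstack([(P[...,:2]-O)@FX*1e3,(P[...,:2]-O)@FY*1e3,(P[...,2]-.0107)*1e3])[::-1,::-1]
print(f[184:222:3,254].round(1).tolist())
E
```

```text
[(186, 42.9), (187, 43.3), (188, 43.8), (189, 43.6), (190, 44.3), (191, 44.6), (192, 48.1), (193, 106.2), (194, 122.0), (195, 88.8), (196, 66.1), (197, 66.3), (198, 76.2), (199, 111.9), (200, 123.8), (201, 123.8), (202, 113.0), (203, 90.3), (204, 112.4), (205, 124.1), (206, 124.3), (207, 111.7), (208, 93.7), (209, 114.4), (210, 124.3), (211, 122.6), (212, 123.6), (213, 124.6), (214, 124.2), (215, 110.0), (216, 91.6), (217, 92.3), (218, 95.0), (219, 92.3), (220, 90.6), (221, 92.6), (222, 122.8), (223, 175.0)]
(15, -43) skirt r15.5 rows190..193 [132.56, 131.79, 131.01, 130.23] barrel rows 194..198,215,216 [128.5, 127.7, 126.91, 126.11, 125.32, 123.72, 118.89, 111.55, 110.73]
knob top r18 row 124.5 [181.89, 181.19]
(14.3, -42) skirt r15.5 rows190..193 [132.64, 131.86, 131.08, 130.3] barrel rows 194..198,215,216 [128.57, 127.78, 126.99, 126.19, 125.39, 123.8, 118.97, 111.64, 110.82]
knob top r18 row 124.5 [181.9, 181.2]
[[24.8, -32.2, 137.0], [24.6, -32.4, 134.6], [24.6, -32.5, 132.2], [22.3, -35.1, 129.0], [22.8, -34.6, 126.8], [22.0, -35.4, 124.0], [22.7, -34.6, 121.9], [22.1, -35.4, 119.2], [23.0, -34.4, 117.2], [21.8, -35.7, 114.2], [21.9, -35.7, 111.7], [23.8, -33.6, 110.2], [24.4, -32.9, 108.1]]
```

Edge to ring centre measures 4.2 mm, so the spring has given 0.8 mm and the foot is on the fork. I now regrip and wind 4.0 mm (1.79 rad).

```bash
python3 - <<'E'
import bench as b
from bench import *
from h import *
p=state()["ee_pos"]
move_l(p+np.array([.02,.02,.07]),.25)
c=[15.2,-42.9];psi0=-1.0
move_to(W(*c,225),qd(psi0));print(state()["time"],state()["joint_pos"].round(2))
move_l(W(*c,160),.15);close();s=state();print(s["time"],s["finger_gap"],s["ft_force"],F(s["ee_pos"]))
c=turn2(b,c,160,psi0,0,1.79)
p=F(state()["ee_pos"]);gripper_open();move_l(W(*p[:2],225),.2);print(state()["time"])
E
```

```text
38.875 [-0.14  0.08  1.23 -0.    1.83 -0.71]
40.3167 0.03555543337784139 [-0.82901961 -0.1168472   1.0257575 ] [ 15.13865598 -42.93370772 159.98674499]
[[ 2.0000e-01 -5.1000e-01 -1.1000e-01  3.7000e-01 -6.2000e-01 -1.8000e-01
   1.5280e+01 -4.2900e+01  1.5958e+02  3.5640e+01  1.5200e+01 -4.2900e+01]
 [ 4.0000e-01 -3.1000e-01 -4.0000e-02  1.3600e+00 -1.5300e+00 -0.0000e+00
   1.5420e+01 -4.2830e+01  1.5916e+02  3.5350e+01  1.5250e+01 -4.2590e+01]
 [ 6.0000e-01 -1.1000e-01 -7.0000e-02  1.4400e+00 -3.1400e+00 -1.4800e+00
   1.5570e+01 -4.2840e+01  1.5869e+02  3.5650e+01  1.5420e+01 -4.2400e+01]
 [ 8.0000e-01  8.0000e-02 -5.0000e-02  2.0600e+00 -4.0500e+00 -3.0000e-02
   1.5730e+01 -4.2870e+01  1.5828e+02  3.5470e+01  1.5610e+01 -4.2420e+01]
 [ 9.9000e-01  2.8000e-01 -8.0000e-02  1.6200e+00 -4.5700e+00 -7.5000e-01
   1.5880e+01 -4.2970e+01  1.5787e+02  3.5460e+01  1.5880e+01 -4.2550e+01]
 [ 1.1900e+00  4.8000e-01 -5.0000e-02  1.2500e+00 -5.0900e+00 -1.1400e+00
   1.6010e+01 -4.3130e+01  1.5744e+02  3.5540e+01  1.6090e+01 -4.2760e+01]
 [ 1.3900e+00  6.8000e-01 -8.0000e-02  3.9000e-01 -4.9600e+00 -1.8500e+00
   1.6100e+01 -4.3340e+01  1.5697e+02  3.5320e+01  1.6250e+01 -4.3030e+01]
 [ 1.5900e+00  8.8000e-01 -3.0000e-02 -5.0000e-02 -5.4500e+00  1.8000e-01
   1.6110e+01 -4.3550e+01  1.5653e+02  3.5590e+01  1.6300e+01 -4.3290e+01]
 [ 1.7900e+00  1.0800e+00 -4.0000e-02 -9.8000e-01 -5.0200e+00  9.7000e-01
   1.6130e+01 -4.3760e+01  1.5613e+02  3.5310e+01  1.6300e+01 -4.3600e+01]]
43.4667
44.8917
```

```bash
cat > insp.py <<'E'
from bench import *
from h import *
import sys
tc=np.load("tc.npz");T=W(14,-42,122)
az=np.radians(228.2)+PSI;el=np.radians(15)
D=np.array([np.cos(az)*np.cos(el),np.sin(az)*np.cos(el),-np.sin(el)]);z=-D;x=np.cross([0,0,1],z);x/=np.linalg.norm(x)
M=np.c_[x,np.cross(z,x),z]@R_.from_euler('z',np.pi).as_matrix()
Rt=M@tc["R"].T;pt=T-D*.27-Rt@tc["p"]
move_to(W(40,-10,280),quat(rot(qd(PSI+np.pi))));move_to(pt,quat(Rt));hold(.2);d=get_image("wrist");np.savez("wi2.npz",**d);s=state();print(s["time"],s["ft_force"])
im=d["frame"][::-1,::-1];x0,y0=196,102
cv2.imwrite(f"pics/{sys.argv[1]}.png",cv2.resize(im[y0:y0+140,x0:x0+130],None,fx=4.2,fy=4.2,interpolation=cv2.INTER_CUBIC)[:590])
print(profile(d,254,range(188,222)))
print("skirt@194",axis_h(d,[193,194,195,196,197,198],254.5,15.5,(15,-43)),"barrel",axis_h(d,[194,196,198,200,206,215],254.5,12,(15,-43)))
E
python3 insp.py insp2
```

```text
46.4167 [-0.5085422  -0.06493137  0.33554478]
[(188, 43.7), (189, 44.3), (190, 44.6), (191, 44.2), (192, 44.7), (193, 44.4), (194, 44.2), (195, 45.8), (196, 46.2), (197, 55.6), (198, 64.4), (199, 100.2), (200, 120.3), (201, 123.7), (202, 123.8), (203, 94.0), (204, 108.7), (205, 123.4), (206, 124.4), (207, 124.6), (208, 90.6), (209, 110.6), (210, 124.8), (211, 124.1), (212, 122.6), (213, 123.6), (214, 124.7), (215, 117.6), (216, 96.1), (217, 90.6), (218, 99.3), (219, 98.6), (220, 92.7), (221, 97.9)]
skirt@194 [129.79, 129.01, 128.22, 127.44, 126.65, 125.87] barrel [128.06, 126.47, 124.88, 123.28, 118.44, 111.1]
```

View pics/insp2.png

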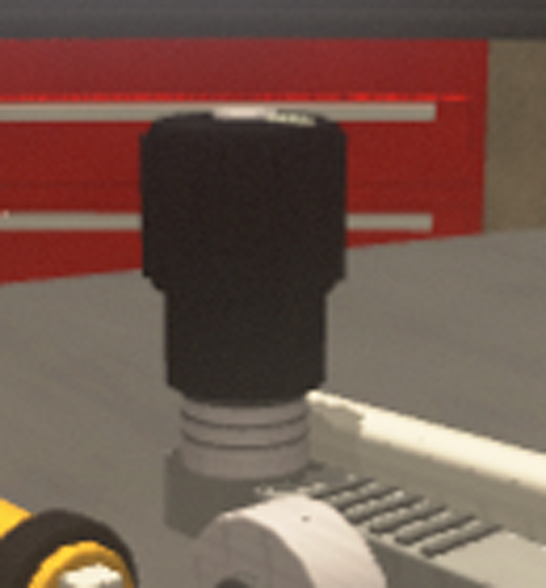

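The skirt edge (about row 395 in the crop) now lies on the ring. It measures about 1.0 mm above the ring's centre, so 0.7 mm of the winding was lost in the grip. I'll add a small final turn of 0.5 rad, which is at most 1.1 mm.

```bash
python3 - <<'E'
import bench as b
from bench import *
from h import *
p=state()["ee_pos"]
move_l(p+np.array([.02,.02,.07]),.25)
c=[15.6,-43.1];psi0=-1.0
move_to(W(*c,225),qd(psi0))
move_l(W(*c,156.5),.15);close();s=state();print(s["time"],s["finger_gap"],s["ft_force"],F(s["ee_pos"]))
c=turn2(b,c,156.5,psi0,0,.5,step=.17)
p=F(state()["ee_pos"]);gripper_open();move_l(W(*p[:2],225),.2)
E
python3 insp.py insp3
```

```text
49.3583 0.03538831120960134 [-2.10928219 -1.17685574  1.17119756] [ 15.28127698 -43.2366992  156.54768087]
[[ 1.7000e-01 -5.4000e-01 -5.0000e-02 -1.3500e+00 -7.9000e-01  1.1900e+00
   1.5370e+01 -4.3260e+01  1.5615e+02  3.5520e+01  1.5600e+01 -4.3100e+01]
 [ 3.3000e-01 -3.8000e-01 -9.0000e-02 -1.1800e+00 -2.8900e+00  1.2100e+00
   1.5460e+01 -4.3190e+01  1.5581e+02  3.5490e+01  1.5420e+01 -4.2810e+01]
 [ 5.0000e-01 -2.1000e-01 -5.0000e-02 -1.8000e-01 -3.1300e+00 -4.3000e-01
   1.5530e+01 -4.3160e+01  1.5547e+02  3.5330e+01  1.5270e+01 -4.2800e+01]]
50.3083
54.225 [-0.38679433  0.0799721   1.10322649]
[(188, 45.0), (189, 45.0), (190, 45.2), (191, 45.2), (192, 46.1), (193, 46.1), (194, 46.2), (195, 46.6), (196, 46.8), (197, 46.1), (198, 49.0), (199, 83.4), (200, 115.7), (201, 124.9), (202, 124.6), (203, 104.4), (204, 97.8), (205, 117.6), (206, 124.6), (207, 125.2), (208, 103.2), (209, 103.0), (210, 119.7), (211, 125.1), (212, 121.3), (213, 123.7), (214, 124.3), (215, 124.7), (216, 103.3), (217, 88.7), (218, 94.3), (219, 99.7), (220, 95.7), (221, 93.3)]
skirt@194 [129.9, 129.12, 128.34, 127.55, 126.77, 125.98] barrel [128.17, 126.58, 124.98, 123.38, 118.55, 111.2]
```

```bash
python3 -c "
from bench import *
print(job_done(),state()['time'])"
```

```text
the job is handed in; nothing more can be done
the job is handed in; nothing more can be done
```

The job is handed in at about 54 s: the arm is closed on the drive roll, the tensioner stands upright in the fork, and the skirt's edge is on the broad ring, by camera about 0.3 mm above its centre.

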